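# Send the light to the camera and take the picture

### The job

Take a picture through the microscope camera: with the fingertips push the slider rod that ends in a flat disc all the way into the light unit, and only then press the long bar-shaped key on the control pad right down for a moment and let it come up again. Touch gently, lift nothing, and leave the ball-ended rod, the other three keys and the dish, bottle and slide box as they are.

Things in the scene. Friction and masses are not known exactly. Their poses are not given: they have to be found in the camera images.
- light_unit: white fixed box with a black camera on top; box 160 (x) x 180 (y) x 85 mm high, origin at the centre of its underside. Its own -x face is the front, from which two rods stick out, 84 mm apart at 55 mm above the table; which of the two is left or right varies. The camera (with its neck) covers own x 5 to 65 mm, own y -55 to 55 mm and reaches 180 mm up
- disc_slider: fixed collar (22 mm across, sticking 6 mm out) of the disc-ended rod, in the front face of the light unit; origin on the rod's axis 1 mm in front of the box's front face, 55 mm above the table; its own +x is horizontal and is the direction in which the rod is pushed in
- disc_face (a point): centre of the outer flat face of the black disc knob (32 mm across, 10 mm thick) at the end of the disc-ended rod (8 mm thick); moves with the rod; with the rod fully out it lies 62 mm in front of the collar's origin, fully in 32 mm
- disc_rod (a joint): travel of the disc-ended rod in m: 0 fully out, 0.03 fully in against its stop; starts between 0 and 0.01; about 2 N of friction, no spring, stays where it is left
- ball_center (a point): centre of the black ball knob (24 mm across) on the other rod of the light unit, to be left alone; 55 mm above the table, slides the same way just as easily
- pad: white fixed control pad 190 x 190 mm, 33 mm high, origin at the centre of its underside; four black keys in a 2 x 2 pattern, 86 mm apart, in an order that varies
- long_key: fixed bezel (25 x 58 mm, 3 mm high) around the long key, origin on the pad's top surface (33 mm above the table) below the key's centre, axes as the pad's
- long_top (a point): centre of the top of the long bar-shaped key, cap 17 x 50 mm (50 along the pad's y); 47 mm above the table when up
- long_cap (a joint): how far the long key is pressed in m: 0 up, 0.006 right down; springs back, 1.5 N to start it moving and 5 N right down
- square_top (a point): centre of the top of the square key, cap 26 x 26 mm; 47 mm above the table when up; to be left alone
- square_cap (a joint): how far the square key is pressed in m: 0 up, 0.006 right down; springs back, 1.5 N to start it moving and 5 N right down
- large_top (a point): centre of the top of the large round key, cap 32 mm across; 47 mm above the table when up; to be left alone
- large_cap (a joint): how far the large key is pressed in m: 0 up, 0.006 right down; springs back, 1.5 N to start it moving and 5 N right down
- small_top (a point): centre of the top of the small round key, cap 18 mm across; 47 mm above the table when up; to be left alone
- small_cap (a joint): how far the small key is pressed in m: 0 up, 0.006 right down; springs back, 1.5 N to start it moving and 5 N right down
- dish: closed clear petri dish, 92 mm across, 16 mm high, loose, origin at the centre of its underside; leave alone
- oil_bottle: small dropper bottle, 30 mm across, 65 mm high, standing loose, origin at the centre of its underside; leave alone
- slide_box: grey slide box 85 x 35 x 30 mm high, loose, origin at the centre of its underside; leave alone

How it is judged:
By the outcome, as a careful person would: the job done as asked, in the order asked, and still so for the second after the job is handed in, with the robot touching nothing.
It also fails if it takes over 40 s, if anything falls off the work surface, if the arm or the gripper's body presses on something with over 40 N, if the wrist force passes 120 N, or if a joint passes its speed limit or range.

### The arm

A 6-joint arm with a two-finger parallel gripper is mounted at the origin on the work surface. World frame = base frame: x ahead of the robot, y to its left, z up, the work surface at z = 0. Lengths are in m, angles in rad, forces in N, time in s.
With the tool pointing down it reaches from about 0.35 to 0.775 m from the base axis. Payload 5.5 kg.
Tool frame: the origin (TCP) lies on the centre line of the jaws, within the pads' length; the fingertips stand 11 mm ahead of it and the grasp point (between the pads) lies 8 mm behind it; z points along the fingers, y is the line along which they close (so a half turn about z gives the same grasp; the last joint's range is limited). The gripper opens to 85 mm and grips with 20 to 120 N. Pads are 22 mm wide; open, the fingers measure 114 mm over their backs; the gripper's body (76 mm by 85 mm) begins 54 mm behind the grasp point. The pads swing forward as they close: fully open they stand 13 mm farther back than shut.
Start: joints at [0.973, 0.313, 0.046, 1.304, 0, 1.431], TCP at [0.254, 0.516, 0.242] pointing down, gripper open.
Joint ranges: [-2.76, 2.76], [-0.86, 1.69], [-1.03, 1.26], [-2.2, 2.34], [-1.47, 1.5], [-3.14, 3.14]. Speed limits (rad/s): [2.57, 2.57, 3.14, 3.14, 3.14, 3.14].

### API

Orientations are given as a unit quaternion [w, x, y, z].
In Python, from workcell import env, viewer, order, models gives the robot as it stands.
- The arm moves only by the tool drive_tool, never from a script. Its argument "series" is a list that holds one entry, the list of rows, each a list of 6 numbers: the shift along the tool's x, y, z each as a share of 120 mm, from -1 to 1, then the turn, a rotation vector about the tool's x, y, z each as a share of 180 degrees, from -1 to 1. A call has 1 to 20 rows; each row shifts and turns the commanded pose from where the row before left it, along the tool's axes as they then stand; what a row does not reach is not made up. A row lasts 1/8 s, in which the tool goes at most 62.5 mm and 10.7 degrees, less where a joint would pass 70% of its speed; a pose out of reach is approached as far as the arm can. A call with a number of a shift or a turn outside -1 to 1 is refused whole. A call with a gripper value outside its range is refused whole. "jaw" is the opening, from -1 (shut) to 1 (fully open), set as the call begins (left out, the last holds). The fingers move at their own pace and stop on an object; "grip_force" is the grip in N (left out, the last holds). Time passes only in rows, so rows that do not move let the fingers close. It gives the time, the measured TCP pose, the force, the opening and the grip force at its end, in the units of the state.
- env.get_state(): the state, without advancing time (a new reading comes with each control period).
- viewer.read_camera(name): name is "side" or "top" or "wrist"; returns the picture (384x512x3 uint8, red, green, blue); there is no depth.
- viewer.camera_info(name): a dict with "intrinsics" (3x3 intrinsics, pixels), "R" (3x3) and "t" (3): a world point X has camera coordinates R X + t; the wrist camera has in their place "T_tool_cam" (4x4, takes a point from camera to tool coordinates, whose origin is the TCP and whose axes are the flange's). Camera axes: x right, y down, z forward; pixel columns grow to the right and rows downward; lengths in m; the calibration is good to about 2 mm. A picture is of the moment at which its call begins: read the wrist's pose just before it. camera_info takes no time and is no camera call.
- order.hand_in(): hands the job in; it is judged then, once.
Trained networks look in the newest picture that a camera, given by its name, has taken for a name from the list of things; names that differ only in an ending like _2 or _b are one class to them, and where a whole thing is asked for, a point or a joint stands for the part that bears it (a point fixed in the world has none). Each returns a list of dicts, best first, with "score" (0 to 1); they miss things now and then, are a little off and sometimes report something else, mostly with a low value. They report only what shows in the picture. A call takes as long as a camera call.
- models.silhouettes(label, camera): "region" (384x512 bool, what is visible of it) and "location" ([column, row] in pixels, amid what is visible of it).
The state is a dict: "clock": time; "joint_pos": joint angles; "qvel": joint speeds; "tau": joint torques, N m; "tcp_pos": TCP position; "orientation": TCP orientation; "wrist_force": force on the tool from outside, world axes, zero at the start; "ft_torque": the same for the moment, N m; "finger_gap": finger opening in m; "grip_force": force on a finger pad.
Only numpy, scipy, OpenCV 4.12 (cv2) and the standard library are available. Lean on these libraries where they do the work, as an engineer would, in place of code of your own. Each camera call takes 0.05 s, during which the arm holds its last target. There are 200 camera calls.

## Working session

There is one attempt and no reset: what is moved stays moved. The work goes in short steps, Python scripts to look and compute and a tool call to move; the robot and the scene stay as the last step left them, time stands still between calls to the robot, and variables do not carry over. Pictures are saved under pics/ and viewed, at most 10 in all, crops included, and the job is handed in when it is done.

Besides the shell and the picture viewer there is one more tool, called after "Emit:" as name([rows], argument=value, ...), one row to a line, values as JSON. drive_tool: Moves the arm, as the interface text tells. Its arguments: {"type":"object","properties":{"series":{"type":"array"},"jaw":{"type":"number"},"grip_force":{"type":"number"}},"required":["series"]}

```bash
mkdir -p pics; cat > h.py <<'E'
import numpy as np, cv2
from workcell import env, viewer, order, models
def ray(cam,uv):
    c=viewer.camera_info(cam);K=np.array(c["intrinsics"]);R=np.array(c["R"]);t=np.array(c["t"])
    d=R.T@np.linalg.inv(K)@np.array([uv[0],uv[1],1.]);return -R.T@t,d
def atz(cam,uv,z):
    o,d=ray(cam,uv);return o+d*(z-o[2])/d[2]
def proj(cam,X):
    c=viewer.camera_info(cam);K=np.array(c["intrinsics"]);p=K@(np.array(c["R"])@np.array(X)+np.array(c["t"]));return p[:2]/p[2]
def tri(a,b):
    (o1,d1),(o2,d2)=a,b
    s=np.linalg.lstsq(np.c_[d1,-d2],o2-o1,rcond=None)[0];p,q=o1+s[0]*d1,o2+s[1]*d2
    return (p+q)/2,np.linalg.norm(p-q)
E
python3 - <<'E'
from h import *
np.set_printoptions(precision=4,suppress=True)
for c in("top","side"): cv2.imwrite(f"pics/{c}0.png",viewer.read_camera(c)[:,:,::-1])
Z=dict(light_unit=.085,disc_slider=.055,disc_face=.055,ball_center=.055,pad=.033,long_key=.036,long_top=.047,square_top=.047,large_top=.047,small_top=.047,dish=.016,oil_bottle=.065,slide_box=.03)
for n,z in Z.items():
    for c in("top","side"):
        for r in models.silhouettes(n,c)[:2]:
            print(n,c,round(r["score"],2),np.array(r["location"]),atz(c,r["location"],z)[:2],r["region"].sum())
print(env.get_state()["clock"])
E
```

```text
light_unit top 0.83 [139.3 187.7] [0.5058 0.3315] 5541
light_unit side 0.94 [245.5 314.9] [0.4919 0.3433] 10679
light_unit side 0.43 [285.3 105.9] [ 0.5536 -0.2269] 130
disc_slider side 0.59 [257.5 249.5] [0.5129 0.1943] 177
disc_face top 0.66 [388.5 203.9] [ 0.4802 -0.2833] 132
disc_face top 0.61 [198.5 184.9] [0.5207 0.192 ] 137
ball_center top 0.37 [139.8 189.4] [0.5069 0.3375] 5522
pad top 0.84 [368.1 191.8] [ 0.514  -0.2382] 4957
pad top 0.73 [139.5 188.7] [0.5125 0.3439] 5616
pad side 0.75 [285.8 215.1] [0.4805 0.0804] 268
pad side 0.72 [295.  129.9] [ 0.5199 -0.1999] 3202
long_key top 0.7 [389.5 172.1] [ 0.5657 -0.2941] 221
long_key side 0.71 [285.2 105.3] [ 0.5676 -0.2912] 148
long_key side 0.55 [254.  249.5] [0.5236 0.1847] 196
long_top top 0.73 [138.9 187.8] [0.5123 0.342 ] 5497
long_top top 0.42 [388.8 172.6] [ 0.5619 -0.2891] 163
long_top side 0.51 [286.3 104.9] [ 0.5621 -0.2797] 103
square_top top 0.7 [353.2 166.6] [ 0.5761 -0.1986] 95
square_top top 0.33 [194.6 184.8] [0.5222 0.2028] 109
square_top side 0.65 [275.5 123.2] [ 0.5725 -0.1979] 89
large_top top 0.58 [386.8 202.2] [ 0.4857 -0.2814] 80
small_top top 0.41 [351.7 205.5] [ 0.4759 -0.1926] 50
small_top side 0.69 [283.7 215.1] [0.4829 0.0919] 281
dish top 0.92 [248.7 127.7] [0.6842 0.0702] 885
dish side 0.58 [203.5 201.4] [0.6773 0.0756] 1012
oil_bottle side 0.57 [284.3 216.9] [0.4778 0.1095] 275
slide_box top 0.82 [221.3 249.1] [0.3635 0.1322] 465
slide_box side 0.77 [334.1 247.1] [0.3656 0.1347] 901
1.4
```

```bash
python3 - <<'E'
import cv2
a=cv2.imread("pics/top0.png");b=cv2.imread("pics/side0.png")
cv2.imwrite("pics/topz.png",cv2.resize(a[110:280,80:270],None,fx=4.2,fy=3.5*1.0,interpolation=2)[:600,:800]) 
cv2.imwrite("pics/sidez.png",cv2.resize(b[80:400,160:400],None,fx=1.85,fy=1.85,interpolation=2))
E
```

```text
(no output)
```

View pics/top0.png

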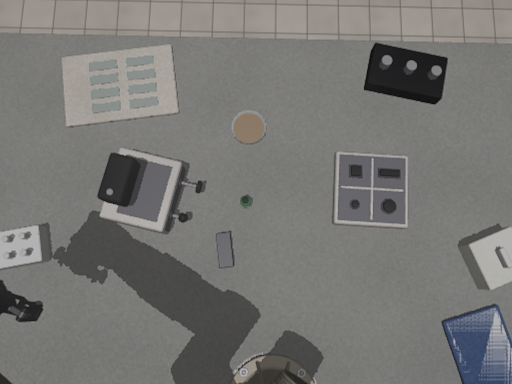

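View pics/sidez.png

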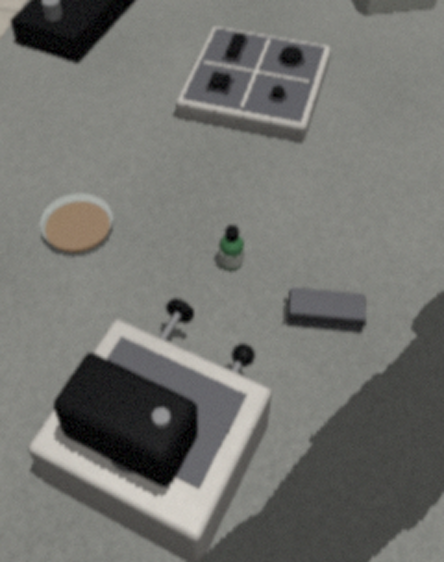

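View pics/topz.png

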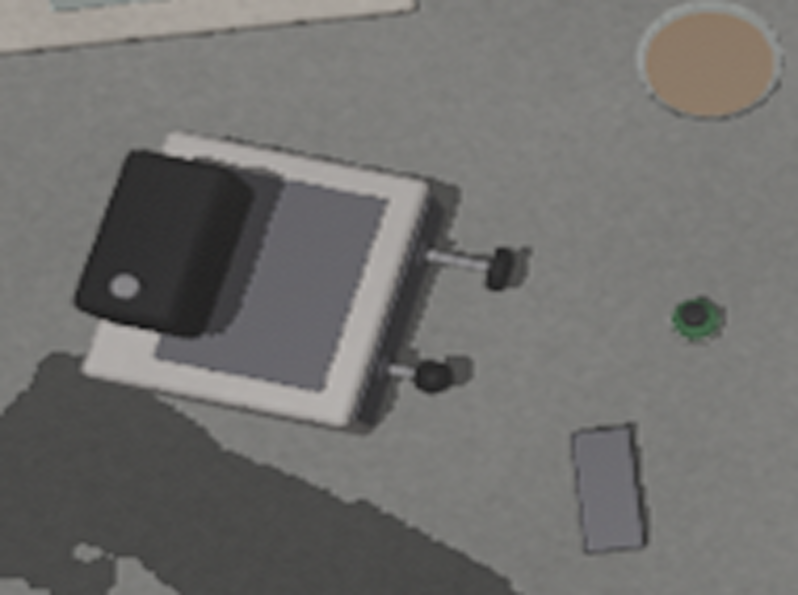

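The top view shows the light unit at upper left with the disc knob at about (199,186) and the ball at about (183,217). The bottle is at (246,201). On the pad, the long key is top right at (389,172). The side view agrees. Next I measure accurately.

```bash
python3 - <<'E'
from h import *
from scipy.spatial.transform import Rotation as Ro
np.set_printoptions(precision=4,suppress=True)
t=lambda x,y:(80+x/4.2,110+y/3.5); s=lambda x,y:(160+x/1.85,80+y/1.85)
C=[atz("top",t(*p),.085)[:2] for p in((172,135),(428,182),(348,425),(83,372))]
print("corners",np.array(C), [np.linalg.norm(C[i]-C[(i+1)%4]) for i in range(4)])
cen=np.mean(C,axis=0); fx=(C[0]+C[3]-C[1]-C[2])/2; fx/=np.linalg.norm(fx)
lat=(C[0]+C[1]-C[3]-C[2])/2; lat/=np.linalg.norm(lat)
print("cen",cen,"push yaw",np.arctan2(fx[1],fx[0]),"from lat",np.arctan2(lat[0],-lat[1]))
for n,a,b in(("disc",(500,268),(180,310)),("ball",(433,376),(243,355)),("bottle top",(697,315),(231,233))):
    print(n,tri(ray("top",t(*a)),ray("side",s(*b))))
d=tri(ray("top",t(500,268)),ray("side",s(180,310)))[0][:2]; b=tri(ray("top",t(433,376)),ray("side",s(243,355)))[0][:2]
print("disc,ball rel cen: along push / lat",[( (q-cen)@fx,(q-cen)@lat) for q in(d,b)])
viewer.read_camera("top");viewer.read_camera("side")
for n in("long_top","square_top","large_top","small_top","oil_bottle","pad"):
    A=models.silhouettes(n,"top");
    for r in A[:2]:
        m=r["region"].astype(np.uint8); rect=cv2.minAreaRect(cv2.findNonZero(m)); print(n,round(r["score"],2),r["location"],rect)
B=models.silhouettes("long_top","side"); A=models.silhouettes("long_top","top")
for x in A[:3]:
  for y in B[:2]: print(tri(ray("top",x["location"]),ray("side",y["location"])),x["score"],y["score"])
st=env.get_state();w=st["orientation"];R=Ro.from_quat([w[1],w[2],w[3],w[0]]).as_matrix()
print(st["clock"],st["tcp_pos"],"\n",R)
E
```

```text
corners [[0.603  0.3825]
 [0.5716 0.2311]
 [0.4005 0.2689]
 [0.4346 0.4217]] [np.float64(0.15460639746561494), np.float64(0.17518055543028188), np.float64(0.15652604509670787), np.float64(0.17292410415281037)]
cen [0.5024 0.3261] push yaw 1.3589302289742142 from lat 1.348094000187851
disc (array([0.5153, 0.1904, 0.0557]), np.float64(0.0019200605524480993))
ball (array([0.4375, 0.2268, 0.0553]), np.float64(0.0017726519436621277))
bottle top (array([0.4847, 0.0727, 0.0545]), np.float64(0.00046900929408731976))
disc,ball rel cen: along push / lat [(np.float64(-0.12994800375704985), np.float64(0.04254582592366326)), (np.float64(-0.11070996420296747), np.float64(-0.041438673558308166))]
large_top 0.64 [389.3, 206.4] ((389.0, 205.0), (10.0, 10.0), 90.0)
large_top 0.6 [353.2, 168.6] ((356.0, 170.0), (10.0, 10.0), 90.0)
oil_bottle 0.55 [246.5, 201.2] ((245.5, 201.0), (12.0, 11.0), 90.0)
pad 0.71 [368.9, 189.6] ((370.4923400878906, 189.21401977539062), (75.23773193359375, 74.55960845947266), 2.0454084873199463)
1.9 [0.2542 0.5158 0.2423] 
 [[-0.897   0.442   0.0001]
 [ 0.442   0.897   0.0001]
 [-0.      0.0001 -1.    ]]
```

Emit:
drive_tool([
  [[-0.231,-0.131,0,0,0,0],[-0.231,-0.131,0,0,0,0],[-0.231,-0.131,0,0,0,0],[-0.231,-0.131,0,0,0,0],[-0.231,-0.131,0,0,0,0],[-0.231,-0.131,0,0,0,0],[-0.231,-0.131,0,0,0,0],[-0.231,-0.131,0,0,0,0],[-0.231,-0.131,0,0,0,0],[-0.231,-0.131,0,0,0,0],[-0.231,-0.131,0,0,0,0],[-0.231,-0.131,0,0,0,0],[-0.231,-0.131,0,0,0,0],[-0.231,-0.131,0,0,0,0],[0,0,0,0,0,-0.038],[0,0,0,0,0,-0.038],[0,0,0,0,0,0],[0,0,0,0,0,0]],
], jaw=-1, grip_force=30)

```text
clock: 4.15
tcp_pos: [0.505, 0.147, 0.2423]
orientation: [0.0, 0.11, 0.994, 0.0]
wrist_force: [-0.7, -0.3, 0.8]
finger_gap: -0.0001
grip_force: 0.0
```

Emit:
drive_tool([
  [[0,0,0.195,0,0,0],[0,0,0.195,0,0,0],[0,0,0.195,0,0,0],[0,0,0.195,0,0,0],[0,0,0.195,0,0,0],[0,0,0.195,0,0,0],[0,0,0.195,0,0,0],[0,0,0.195,0,0,0],[0,0,0,0,0,0],[0,0,0,0,0,0]],
])

```text
clock: 5.4
tcp_pos: [0.5055, 0.1471, 0.0559]
orientation: [0.0, 0.11, 0.994, 0.0]
wrist_force: [0.2, 0.0, -0.1]
finger_gap: 0.0
grip_force: 0.0
```

```bash
python3 - <<'E'
from h import *
a=viewer.read_camera("side")[180:340,200:340,::-1]; b=viewer.read_camera("top")[150:250,140:280,::-1]
a=cv2.resize(a,(490,560),interpolation=2); 
b=cv2.resize(b,(300,214),interpolation=2); b=np.vstack([b,np.zeros((346,300,3),np.uint8)])
cv2.imwrite("pics/pre.png",np.hstack([a,b]))
s=env.get_state();print(s["tcp_pos"],s["wrist_force"])
E
```

```text
[0.5060169  0.14709682 0.05633746] [ 0.86748796 -0.14384135 -0.3979196 ]
```

View pics/pre.png

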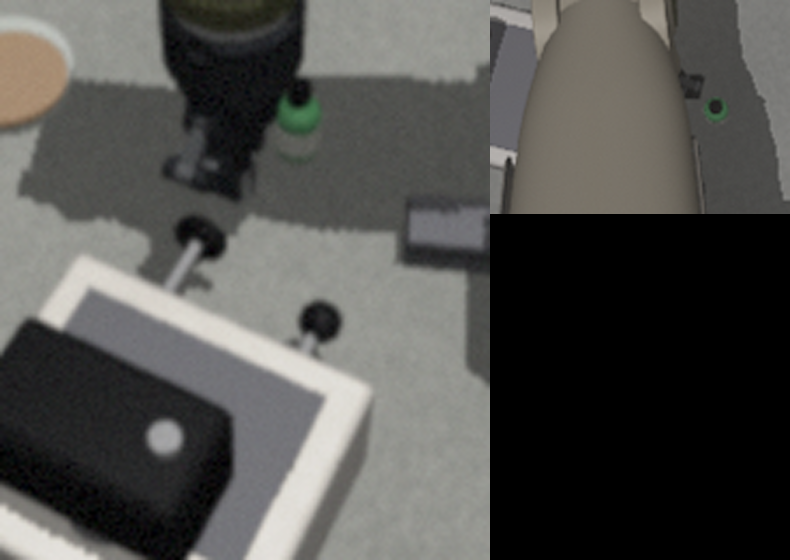

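The side view shows the shut fingers at about (205,175), with a gap to the disc at (200,238). The bottle is clear. I push along tool +y.

Emit:
drive_tool([
  [[0,0.05,0,0,0,0],[0,0.05,0,0,0,0],[0,0.05,0,0,0,0],[0,0.05,0,0,0,0],[0,0.05,0,0,0,0],[0,0,0,0,0,0]],
])

```text
clock: 6.25
tcp_pos: [0.5116, 0.1767, 0.055]
orientation: [-0.0, 0.109, 0.994, 0.0]
wrist_force: [0.5, -0.2, 0.6]
finger_gap: 0.0002
grip_force: 0.0
```

Emit:
drive_tool([
  [[0,0.025,0,0,0,0],[0,0.025,0,0,0,0],[0,0.025,0,0,0,0]],
])

```text
clock: 6.62
tcp_pos: [0.5134, 0.1849, 0.055]
orientation: [-0.0, 0.109, 0.994, -0.0]
wrist_force: [-0.4, -2.8, -0.4]
finger_gap: 0.0001
grip_force: 1.1
```

Emit:
drive_tool([
  [[0,0.025,0,0,0,0],[0,0.025,0,0,0,0],[0,0.025,0,0,0,0]],
])

```text
clock: 7.0
tcp_pos: [0.5155, 0.1939, 0.055]
orientation: [-0.0, 0.109, 0.994, 0.0]
wrist_force: [0.2, -2.4, -0.3]
finger_gap: -0.0002
grip_force: 1.1
```

Emit:
drive_tool([
  [[0,0.025,0,0,0,0],[0,0.015,0,0,0,0]],
])

```text
clock: 7.25
tcp_pos: [0.5156, 0.1949, 0.055]
orientation: [-0.0, 0.11, 0.994, -0.004]
wrist_force: [-2.1, -18.9, 5.5]
finger_gap: 0.0001
grip_force: 9.8
```

Emit:
drive_tool([
  [[0,0.012,0,0,0,0],[0,0,0,0,0,0]],
])

```text
clock: 7.5
tcp_pos: [0.5155, 0.1949, 0.055]
orientation: [-0.001, 0.111, 0.994, -0.005]
wrist_force: [-3.0, -21.1, 6.2]
finger_gap: 0.0001
grip_force: 10.4
```

Emit:
drive_tool([
  [[0,0.012,0,0,0,0],[0,0,0,0,0,0]],
])

```text
clock: 7.75
tcp_pos: [0.5155, 0.195, 0.055]
orientation: [-0.001, 0.111, 0.994, -0.007]
wrist_force: [-4.6, -24.3, 8.0]
finger_gap: -0.0002
grip_force: 12.7
```

Emit:
drive_tool([
  [[0,-0.05,0,0,0,0],[0,-0.07,0,0,0,0],[0,-0.1,0,0,0,0],[0,-0.1,0,0,0,0],[0,-0.08,0,0,0,0],[0,0,-0.2,0,0,0],[0,0,-0.25,0,0,0],[0,0,-0.25,0,0,0],[0,0,-0.25,0,0,0],[0,0,0,0,0,0]],
])

```text
clock: 9.0
tcp_pos: [0.5084, 0.1544, 0.1716]
orientation: [0.003, 0.109, 0.994, 0.001]
wrist_force: [-0.9, 0.1, 0.1]
finger_gap: -0.0002
grip_force: 0.0
```

```bash
python3 - <<'E'
from h import *
np.set_printoptions(precision=4,suppress=True)
a=viewer.read_camera("side")[:,:,::-1]
u=cv2.resize(a[220:300,210:310],(500,400),interpolation=2)
cv2.imwrite("pics/post.png",u)
s=env.get_state();print(s["tcp_pos"],s["wrist_force"],s["clock"])
d=np.array([.216,.976]);f=np.array([.5142,.1855])
for k in(0,.016,.018,.020,.022,.024): print(k,(proj("side",[*(f+d*(k+.005)),.055])-[210,220])*5)
E
```

```text
[0.5074 0.1542 0.17  ] [ 0.6677 -0.0343  0.132 ] 9.05
0 [234.3443 138.1649]
0.016 [215.407  168.8285]
0.018 [213.01   172.7098]
0.02 [210.6062 176.602 ]
0.022 [208.1957 180.5052]
0.024 [205.7784 184.4193]
```

View pics/post.png

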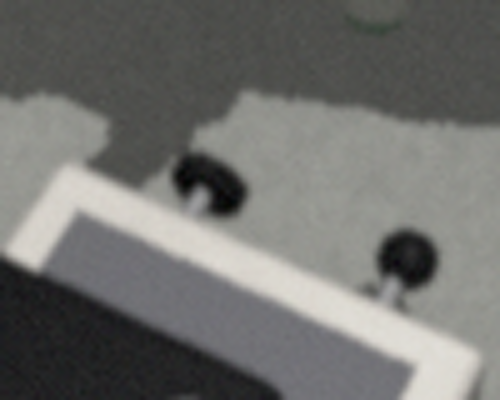

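The disc now sits at about (210,184) in the crop, 22 mm further in and against the hard stop. The ball has not moved. Next is the key.

Emit:
drive_tool([
  [[-0.089,-0.249,0,0,0,0],[-0.089,-0.249,0,0,0,0],[-0.089,-0.249,0,0,0,0],[-0.089,-0.249,0,0,0,0],[-0.089,-0.249,0,0,0,0],[-0.089,-0.249,0,0,0,0],[-0.089,-0.249,0,0,0,0],[-0.089,-0.249,0,0,0,0],[-0.089,-0.249,0,0,0,0],[-0.089,-0.249,0,0,0,0],[-0.089,-0.249,0,0,0,0],[-0.089,-0.249,0,0,0,0],[-0.089,-0.249,0,0,0,0],[-0.089,-0.249,0,0,0,0],[0,0,0,0,0,-0.035],[0,0,0,0,0,-0.035],[0,0,0,0,0,0],[0,0,0,0,0,0]],
])

```text
clock: 11.3
tcp_pos: [0.5613, -0.2861, 0.1681]
orientation: [-0.001, 0.0, 1.0, 0.0]
wrist_force: [0.0, -0.8, -0.4]
finger_gap: 0.0002
grip_force: 0.0
```

```bash
python3 - <<'E'
from h import *
from scipy.spatial.transform import Rotation as Ro
np.set_printoptions(precision=4,suppress=True)
s=env.get_state(); im=viewer.read_camera("wrist"); cv2.imwrite("pics/wrist.png",im[:,:,::-1])
c=viewer.camera_info("wrist");T=np.array(c["T_tool_cam"]);K=np.array(c["intrinsics"])
w=s["orientation"];R=Ro.from_quat([w[1],w[2],w[3],w[0]]).as_matrix();p=s["tcp_pos"]
def W(uv,z):
    d=R@T[:3,:3]@np.linalg.inv(K)@np.array([uv[0],uv[1],1.]);o=R@T[:3,3]+p;return o+d*(z-o[2])/d[2]
print(p,R,s["clock"])
for n in("long_top","square_top","large_top","small_top","long_key"):
    for r in models.silhouettes(n,"wrist")[:2]:
        print(n,round(r["score"],2),r["location"],W(r["location"],.047)[:2],cv2.minAreaRect(cv2.findNonZero(r["region"].astype(np.uint8))))
# top/side refinement from first pictures
a=cv2.cvtColor(cv2.imread("pics/top0.png"),6)[150:230,330:412]
n,l,st,ce=cv2.connectedComponentsWithStats((a<45).astype(np.uint8))
for i in range(1,n):
    if st[i,4]>20: uv=ce[i]+[330,150];print("top",uv,st[i],atz("top",uv,.043)[:2])
E
```

```text
[ 0.5613 -0.2861  0.1681] [[-1.      0.0008 -0.0012]
 [ 0.0008  1.      0.001 ]
 [ 0.0012  0.001  -1.    ]] 11.3
long_top 0.88 [242.7, 184.5] [ 0.5593 -0.2958] ((244.5400390625, 185.25936889648438), (59.45294189453125, 22.988040924072266), 1.847610354423523)
square_top 0.76 [346.7, 187.2] [ 0.5617 -0.2101] ((346.39605712890625, 189.55975341796875), (35.986778259277344, 32.727352142333984), 3.814074993133545)
large_top 0.86 [251.2, 76.1] [ 0.4753 -0.2885] ((248.59483337402344, 76.11207580566406), (41.88676071166992, 44.3815803527832), 23.198589324951172)
large_top 0.66 [345.1, 191.1] [ 0.5651 -0.2111] ((346.5207214355469, 189.75173950195312), (34.38083267211914, 32.969058990478516), 4.763641834259033)
long_key 0.84 [242.0, 179.7] [ 0.5552 -0.2963] ((244.43112182617188, 183.08395385742188), (67.9358139038086, 28.45138168334961), 2.4895529747009277)
top [387.2414 174.1034] [50 19 19  8 29] [ 0.5588 -0.2861]
```

View pics/wrist.png

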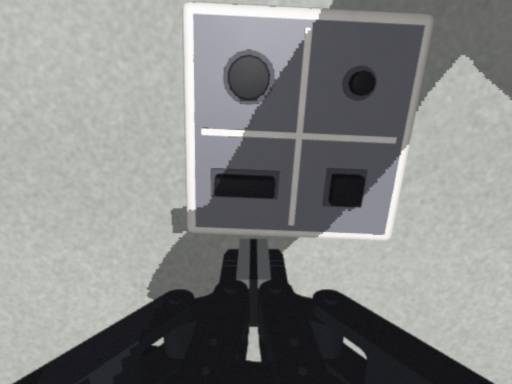

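The wrist view shows the long key at (244,185), the square key at (346,189), the large one at (248,77) and the small one at (362,83). The fingers are aligned with the bar.

Emit:
drive_tool([
  [[0.011,-0.042,0.17,0,0,0],[0,0,0.17,0,0,0],[0,0,0.17,0,0,0],[0,0,0.17,0,0,0],[0,0,0.17,0,0,0],[0,0,0,0,0,0]],
])

```text
clock: 12.35
tcp_pos: [0.5592, -0.2906, 0.0654]
orientation: [-0.001, -0.0, 1.0, 0.001]
wrist_force: [-0.7, 1.7, -0.0]
finger_gap: -0.0001
grip_force: 0.0
```

Emit:
drive_tool([
  [[0,0,0.02,0,0,0],[0,0,0.02,0,0,0],[0,0,0.02,0,0,0],[0,0,0,0,0,0]],
])

```text
clock: 12.85
tcp_pos: [0.5604, -0.2915, 0.06]
orientation: [0.0, -0.0, 1.0, 0.0]
wrist_force: [0.0, 0.2, -0.8]
finger_gap: 0.0004
grip_force: 0.0
```

Commanded TCP height is now about 0.059 m, so contact is close. I go on in small steps.

Emit:
drive_tool([
  [[0,0,0.015,0,0,0],[0,0,0.015,0,0,0],[0,0,0,0,0,0]],
])

```text
clock: 13.22
tcp_pos: [0.5606, -0.2916, 0.0565]
orientation: [0.0, -0.0, 1.0, -0.0]
wrist_force: [0.2, 0.5, 2.5]
finger_gap: -0.0
grip_force: 1.1
```

Emit:
drive_tool([
  [[0,0,0.015,0,0,0],[0,0,0.008,0,0,0],[0,0,0,0,0,0]],
])

```text
clock: 13.6
tcp_pos: [0.5606, -0.2916, 0.0537]
orientation: [0.0, -0.0, 1.0, -0.0]
wrist_force: [-0.5, 0.5, 4.5]
finger_gap: -0.0004
grip_force: 1.9
```

Emit:
drive_tool([
  [[0,0,0.012,0,0,0],[0,0,0,0,0,0]],
])

```text
clock: 13.85
tcp_pos: [0.5606, -0.2916, 0.0522]
orientation: [0.0, -0.0, 1.0, -0.0]
wrist_force: [0.1, -0.2, 4.8]
finger_gap: -0.0004
grip_force: 2.3
```

Emit:
drive_tool([
  [[0,0,0.01,0,0,0],[0,0,0,0,0,0]],
])

```text
clock: 14.1
tcp_pos: [0.5606, -0.2916, 0.052]
orientation: [0.0, -0.0, 1.0, -0.0]
wrist_force: [-2.1, 1.9, 11.0]
finger_gap: -0.0002
grip_force: 5.1
```

The key has bottomed, with 11 N at the hard stop. I release it straight up.

Emit:
drive_tool([
  [[0,0,0,0,0,0],[0,0,-0.05,0,0,0],[0,0,-0.1,0,0,0],[0,0,-0.25,0,0,0],[0,0,-0.3,0,0,0],[0,0,-0.3,0,0,0],[0,0,0,0,0,0],[0,0,0,0,0,0]],
])

```text
clock: 15.1
tcp_pos: [0.56, -0.2912, 0.1703]
orientation: [-0.0, -0.0, 1.0, 0.0]
wrist_force: [-0.8, 0.4, -0.7]
finger_gap: -0.0
grip_force: 0.0
```

```bash
python3 - <<'E'
from h import *
cv2.imwrite("pics/end.png",viewer.read_camera("side")[:,:,::-1])
s=env.get_state();print(s["tcp_pos"],s["wrist_force"],s["clock"])
E
```

```text
[ 0.5596607  -0.29096036  0.16958215] [-0.33967462 -0.56364297 -0.15874666] 15.15
```

View pics/end.png

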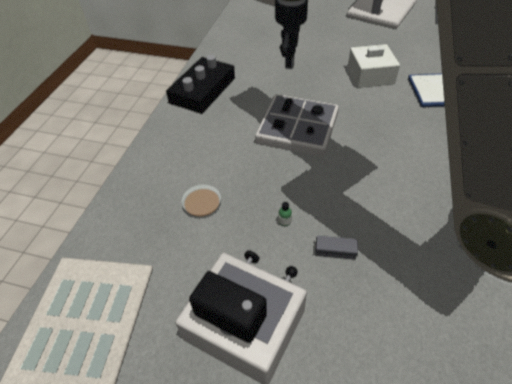

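The final view shows the disc in at (252,257) and the ball where it was at (291,271). The dish, bottle and slide box are undisturbed, and the arm is clear.

```bash
python3 -c "
from workcell import order
print(order.hand_in())"
```

```text
the job is handed in; nothing more can be done
None
```

I pushed the disc rod in to its stop, then pressed the long key right down and let it come up, and handed the job in at about 15 s; in the final picture the ball rod, dish, bottle and slide box look unmoved, and the fingers went near none of the other keys.

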